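# Load the tested battery pack into the power unit

### The arm

A 6-joint arm with a two-finger parallel gripper is mounted at the origin on the work surface. World frame = base frame: x ahead of the robot, y to its left, z up, the work surface at z = 0. Lengths are in m, angles in rad, forces in N, time in s.
With the tool pointing down it reaches from about 0.35 to 0.85 m from the base axis. Payload 8.1 kg.
Tool frame: the origin (TCP) lies midway between the tips of the shut fingers; the grasp point (between the pads) lies 19 mm behind it; z points along the fingers, y is the direction in which the jaws open and shut (so a half turn about z gives the same grasp; the last joint's range is limited). The gripper opens to 93 mm and grips with 3 to 60 N. Pads are 15 mm wide; open, the fingers measure 128 mm over their backs; the gripper's body (75 mm by 188 mm) begins 65 mm behind the grasp point.
Start: joints at [1.138, 0.13, 1.488, -0, 1.523, -0.085], TCP at [0.204, 0.564, 0.185] pointing down, gripper open.
Joint ranges: [-2.96, 2.96], [-0.89, 2.26], [0.02, 2.5], [-1.34, 4.48], [0, 2.73], [-2.66, 2.66]. Speed limits (rad/s): [2.39, 2.39, 2.79, 3.14, 3.14, 3.14].

### API

Orientations are given as a rotation vector (axis times angle).
In Python, from plant import robot gives the robot as it stands.
- The arm moves only by the tool arm_command, never from a script. Its argument "deltas" is a list that holds one entry, the list of rows, each a list of 6 numbers: the shift along the tool's x, y, z in m, then the turn, a rotation vector about the tool's x, y, z in rad. In form: [[[dx, dy, dz, rx, ry, rz], ...]]. A call has exactly 8 rows; each row is the pose to reach, as a shift and turn from the pose commanded when the call began, along the tool's axes at that moment; what a row does not reach only later rows make up. A row lasts 1/12 s, in which the tool goes at most 41.7 mm and 7.16 degrees, less where a joint would pass 70% of its speed; a pose out of reach is approached as far as the arm can. A call with a gripper value outside its range is refused whole. "fingers" is the closure, from -1 (fully open) to 1 (shut), set as the call begins (left out, the last holds). The fingers move at their own pace and stop on an object; "squeeze" is the grip in N (left out, the last holds). Time passes only in rows, so rows that repeat a pose let the fingers close, or fill a call up. It gives the time, the measured TCP pose, the force and the opening at its end, in the units of the state.
- robot.read_state(): the state, without advancing time (a new reading comes with each control period).
- robot.read_camera(name): name is "scene" or "top"; returns (picture, depth): 420x560x3 uint8, blue, green, red; 420x560 float32, m along the optical axis (not along the pixel's ray), 0 where there is no reading.
- robot.calibration(name): a dict with "K" (3x3 intrinsics, pixels), "distortion" ([k1, k2, p1, p2, k3] as OpenCV has them; the pictures are not rectified), "R" (3x3) and "t" (3): a world point X has camera coordinates R X + t. Camera axes: x right, y down, z forward; pixel columns grow to the right and rows downward; lengths in m; the calibration is good to about 2 mm. A picture is of the moment at which its call begins. calibration takes no time and is no camera call.
- robot.close_job(): hands the job in, once; it reports no verdict.
Trained networks look in the newest picture that a camera, given by its name, has taken for a name from the list of things; names that differ only in an ending like _2 or _b are one class to them, and where a whole thing is asked for, a point or a joint stands for the part that bears it (a point fixed in the world has none). Each returns a list of dicts, best first, with "p" (0 to 1); they miss things now and then, are a little off and sometimes report something else, mostly with a low value. They report only what shows in the picture. A call takes as long as a camera call. They do not tell look-alikes from the thing itself.
- robot.silhouettes(camera, target): "mask" (420x560 bool, what is visible of it) and "box" ([left, top, width, height] in pixels, round what is visible of it).
The state is a dict: "t": time; "q": joint angles; "dq": joint speeds; "joint_torque": joint torques, N m; "tool_pos": TCP position; "orientation": TCP orientation; "force": force on the tool from outside, world axes, zero at the start; "wrist_torque": the same for the moment, N m; "opening": finger opening in m.
Only numpy, scipy, OpenCV 4.12 (cv2) and the standard library are available. Lean on these libraries where they do the work, as an engineer would, in place of code of your own. Each camera call takes 0.05 s, during which the arm holds its last target. There are 200 camera calls.

### The job

The orange-capped battery pack has finished its test: lift it up off the hook it hangs on and load it into the empty battery bay of the yellow power unit. Lower it in upright, all the way down onto the floor of the bay, before you let go of it. Leave the green-capped pack hanging and do not disturb the tape roll or the screwdriver.

Things in the scene. Friction and masses are not known exactly. Their poses are not given: they have to be found in the camera images.
- orange_pack_center (a point): Centre (half-way up) of the orange-capped battery pack: a black upright block 40 (x) x 52 (y) x 150 (z) mm, about 0.45 kg, its top 32 mm orange. z points up, x out of its back, where a wire ring hangs it on a stand's hook. Its two bare side faces (y), 52 mm apart, are free all the way up. At the start its underside hangs 70 mm above the bench
- orange_pack_ring (a point): Middle of the cross bar (6 mm thick, along y) of the rigid level wire ring on the pack's back, 38 mm behind (+x) and 45 mm above the pack's centre; the ring's arms lie at y = +-18 mm. The bar rests on the hook
- hook_tip (a point): Top of the upturned tip of the hook (7 mm steel bar) that carries the orange-capped pack, 207 mm above the bench. z up, x from the pack to the stand's post. The tip stands 20 mm up inside the pack's ring, so the pack must rise over 20 mm (better 40) before it is free; then it can leave towards -x, away from the post
- stand_orange: Fixed stand of the orange-capped pack; origin on the bench under the hung pack's centre, axes as the hook's. Base plate 150 x 110 x 10 mm; aluminium post 24 mm wide, 192 mm tall, front face at x = 62 mm; a rubber rest touches the pack's back at 100 mm height. A like stand carries the green-capped pack; either may be left or right
- bay (a point): Centre of the floor of the open battery bay (grey well with a white rim line), 8 mm above the bench, z up. The well is 54 (x) by 66 (y) mm inside, 62 mm deep, walls 5 mm, rim 70 mm above the bench. The pack goes in with its 52 mm side along the bay's y, either way round
- power_unit: Fixed yellow power unit with teal sides, 180 (x) x 260 (y) mm, walls 75 mm high; origin under its centre, on the bench. The bay is centred at y = +60 mm; a dark controller with an orange-framed screen fills the other half (y below -6 mm), top 86 mm above the bench
- green_pack_center (a point): Centre of the green-capped battery pack, the same in shape and size as the orange one, hanging on its own stand; leave it
- tape_center (a point): Centre of a beige masking tape roll lying flat, 100 mm across, 25 mm high; leave it
- screwdriver_grip (a point): Middle of the handle of a red-handled screwdriver, 200 mm long, lying on the bench; leave it
Mind the look-alikes: they are no part of the job. What is shaped like the part that bears orange_pack_center but purple is not meant. Leave any blue look-alike of the stand_orange alone.

How it is judged:
On the way, in this order (a step that is already met when the one before it is completed fails the run):
1. the orange-capped pack is lifted clear of its hook: held by the gripper, its wire ring above the hook's tip (z of orange_pack_center in the frame of hook_tip above -0.04 m and contact force between the fingers and orange_pack above 1 N), for 0.1 s.
2. still held, it is lowered upright into the bay to within 12 mm of the floor (x of orange_pack_center in the frame of bay between -0.014 and 0.014 m and y of orange_pack_center in the frame of bay between -0.014 and 0.014 m and z of orange_pack_center in the frame of bay below 0.087 m and angle between orange_pack_center's own z axis and vertical below 0.2 rad and contact force between the fingers and orange_pack above 1 N), for 0.1 s.
At the end, for the whole second after the job is handed in: The orange-capped pack stands at rest in the bay, upright within 0.09 rad, its underside within 6 mm of the bay's floor, and is released; the green-capped pack still hangs on its hook, and it, the tape roll and the screwdriver are within 30 mm of where they were (x of orange_pack_center in the frame of bay between -0.014 and 0.014 m and y of orange_pack_center in the frame of bay between -0.014 and 0.014 m and z of orange_pack_center in the frame of bay between 0.068 and 0.081 m and angle between orange_pack_center's own z axis and vertical below 0.09 rad and linear speed of orange_pack below 0.02 m/s and distance of each of green_pack_center, tape_center, screwdriver_grip from where it was at the start of the episode below 0.03 m); the robot touches nothing.
It fails at once if the green-capped pack was pushed about or taken from its hook (moved over 30 mm) (distance of green_pack_center from where it was at the start of the episode above 0.03 m).
It fails at once if the tape roll was moved over 30 mm (distance of tape_center from where it was at the start of the episode above 0.03 m).
It fails at once if the screwdriver was moved over 30 mm (distance of screwdriver_grip from where it was at the start of the episode above 0.03 m).
It also fails if it takes over 48 s, if anything falls off the work surface, if the arm or the gripper's body presses on something with over 40 N, if the wrist force passes 120 N, or if a joint passes its speed limit or range.

## Working session

There is one attempt and no reset: what is moved stays moved. The work goes in short steps, Python scripts to look and compute and a tool call to move; the robot and the scene stay as the last step left them, time stands still between calls to the robot, and variables do not carry over. Pictures are saved under pics/ and viewed, about 8 in all and at most 12, crops included, and the job is handed in when it is done.

Besides the shell and the picture viewer there is one more tool, called after "Request:" as name(argument=value, ...), one argument or row to a line, values as JSON. arm_command: Moves the arm, as the interface text tells. Its arguments: {"type":"object","properties":{"deltas":{"type":"array","items":{"type":"array","items":{"type":"array","items":{"type":"number"}}}},"fingers":{"type":"number"},"squeeze":{"type":"number"}},"required":["deltas"]}

```bash
ls; mkdir -p pics
cat > h.py <<'E'
import numpy as np, cv2
from plant import robot
from scipy.spatial.transform import Rotation as Rn
def cloud(name, depth):
    c=robot.calibration(name); K=np.array(c["K"],float); D=np.array(c["distortion"],float)
    R=np.array(c["R"]); t=np.array(c["t"])
    v,u=np.mgrid[0:420,0:560]
    p=cv2.undistortPoints(np.stack([u.ravel(),v.ravel()],1).astype(float)[:,None],K,D)[:,0]
    P=np.c_[p,np.ones(len(p))]*depth.ravel()[:,None]
    W=((P-t)@R).reshape(420,560,3); W[depth<=0]=np.nan
    return W
E
python3 - <<'E'
from h import *
ims=[]
for n in("scene","top"):
    im,d=robot.read_camera(n); np.savez(f"{n}0.npz",im=im,d=d,W=cloud(n,d)); cv2.imwrite(f"pics/{n}0.png",im)
    for k in ("orange_pack_center","power_unit","stand_orange","hook_tip","tape_center","screwdriver_grip"):
        try:
            r=robot.silhouettes(n,k)
            W=cloud(n,d)
            for i,x in enumerate(r):
                m=x["mask"]; print(n,k,round(x["p"],2),x["box"],np.nanmedian(W[m],0).round(3),im[m].mean(0).round())
                np.save(f"m_{n}_{k}_{i}.npy",m)
        except Exception as e: print(n,k,e)
print(robot.read_state())
E
```

```text
pics
scene orange_pack_center 0.6 [362.7, 150.1, 34.5, 54.6] [0.52  0.3   0.178] [45. 59. 81.]
scene orange_pack_center 0.56 [402.1, 170.7, 31.2, 49.0] [0.522 0.441 0.09 ] [78. 52. 72.]
scene power_unit 0.91 [210.1, 186.0, 105.2, 72.4] [0.54  0.001 0.06 ] [62. 88. 93.]
scene stand_orange 0.87 [346.7, 174.2, 51.4, 68.0] [0.567 0.303 0.011] [82. 81. 81.]
scene stand_orange 0.7 [415.0, 200.0, 77.2, 87.2] [0.732 0.463 0.01 ] [138.  75.  49.]
scene hook_tip 0.83 [347.0, 179.2, 49.7, 63.3] [0.57  0.302 0.011] [82. 80. 80.]
scene hook_tip 0.57 [419.4, 202.6, 69.6, 87.2] [0.73  0.463 0.01 ] [139.  75.  48.]
scene tape_center 0.87 [347.9, 254.4, 43.8, 36.1] [0.719 0.234 0.02 ] [114. 140. 153.]
scene screwdriver_grip 0.98 [227.8, 265.0, 20.9, 69.8] [ 0.787 -0.093  0.022] [ 53.  59. 160.]
top orange_pack_center 0.91 [114.8, 247.7, 35.4, 21.9] [0.498 0.435 0.132] [93. 76. 94.]
top orange_pack_center 0.81 [161.1, 242.0, 34.8, 25.0] [0.503 0.297 0.217] [ 69.  96. 127.]
top orange_pack_center 0.49 [170.3, 222.1, 38.3, 53.6] [0.535 0.296 0.01 ] [84. 86. 88.]
top power_unit 0.76 [240.3, 215.3, 106.6,
[... 503 characters left out ...]
, 65.9] [ 0.763 -0.095  0.02 ] [ 69.  79. 148.]
{'t': 0.7, 'q': array([ 1.13759833e+00,  1.30376795e-01,  1.48819150e+00,  4.10229307e-05,
        1.52300483e+00, -8.53924533e-02]), 'dq': array([-0.00015809,  0.00099155,  0.00066832,  0.00025911,  0.0010432 ,
       -0.00061665]), 'joint_torque': array([-1.35148612e-04, -5.59591556e+01, -4.91944563e+01,  7.67690619e-02,
        2.24455039e-02,  7.91265097e-05]), 'tool_pos': array([0.20446476, 0.56409853, 0.18535377]), 'orientation': array([-5.43579168e-01, -3.09417335e+00, -4.61531439e-05]), 'force': array([-0.33124055, -0.44337444, -0.67194569]), 'wrist_torque': array([-0.01780833, -0.05432742, -0.0302217 ]), 'opening': 0.09337904383719452}
```

Run:
```python
import cv2
a=cv2.imread("pics/scene0.png")[110:340,190:510]; b=cv2.imread("pics/top0.png")[130:330,90:370]
cv2.imwrite("pics/s1.png",cv2.resize(a,(800,575),interpolation=cv2.INTER_CUBIC)); cv2.imwrite("pics/t1.png",cv2.resize(b,(800,571),interpolation=cv2.INTER_CUBIC))
```

```text
(no output)
```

View pics/s1.png

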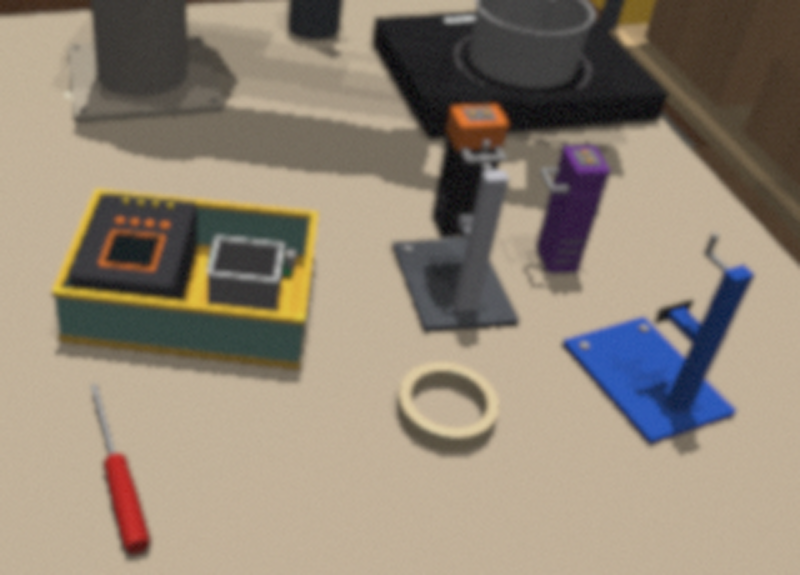

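View pics/t1.png

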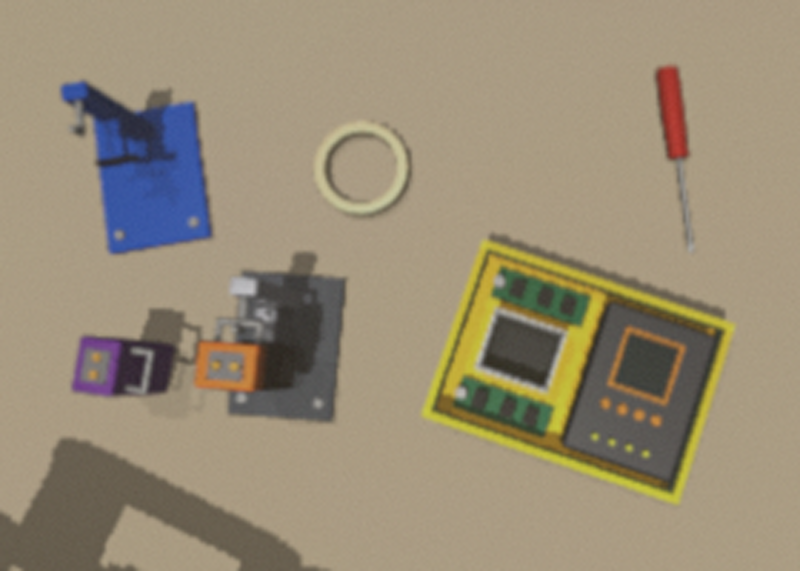

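The crops show the orange pack hanging on the grey stand (top crop 230,365), a free-standing purple look-alike (95,365), an empty blue stand (130,160), the power unit with the bay at (520,350), the tape at (362,168) and the screwdriver. I see no green pack, so I'll check the full frames while measuring.

Run:
```python
from h import *
def rect(P):
    r=cv2.minAreaRect((P[:,:2]*1000).astype(np.float32)); return np.round(r[0],1),np.round(r[1],1),round(r[2],1)
for n in("top","scene"):
    z=np.load(n+"0.npz"); im,W=z["im"],z["W"]; h=cv2.cvtColor(im,cv2.COLOR_BGR2HSV); H,S,V=[h[...,i].astype(int) for i in range(3)]
    reg=(np.abs(W[...,0]-.5)<.1)&(np.abs(W[...,1]-.297)<.08)
    top=reg&(W[...,2]>.205)&(W[...,2]<.24); print(n,"packtop",top.sum(),rect(W[top]),np.median(W[top],0).round(4))
    q=lambda m:(W[m].min(0).round(3),W[m].max(0).round(3))
    print(q(top))
    post=(np.abs(W[...,0]-.57)<.05)&(np.abs(W[...,1]-.297)<.05)&(W[...,2]>.17)&(W[...,2]<.2)&(V>110)&(S<60); print("post",post.sum(),np.median(W[post],0) if post.any() else 0)
    b=(np.abs(W[...,0]-.53)<.13)&(np.abs(W[...,1]-.3)<.1)&(W[...,2]>.004)&(W[...,2]<.017)&(S<60)&(V<130); print("base",b.sum(),rect(W[b]))
    u=(np.abs(W[...,0]-.5)<.2)&(np.abs(W[...,1])<.2)&(W[...,2]>.04); print("unit",u.sum(),rect(W[u]))
    w=u&(S<45)&(V>150)&(W[...,2]>.05); 
    k,l,st,ct=cv2.connectedComponentsWithStats(w.astype(np.uint8)); i=1+st[1:,4].argmax(); w=l==i
    print("rim",w.sum(),rect(W[w]),np.median(W[w],0).round(4))
    g=(H>40)&(H<85)&(S>80)&(V>60); k,l,st,ct=cv2.connectedComponentsWithStats(g.astype(np.uint8))
    for i in range(1,k):
        if st[i,4]>15: print("green",st[i],np.nanmedian(W[l==i],0).round(3))
    r=None
    p=(H>120)&(H<160)&(S>60)&(W[...,2]>.14); print("purple top",rect(W[p]))
print(robot.read_state()["t"])
a=cv2.imread("pics/scene0.png");b=cv2.imread("pics/top0.png")
cv2.imwrite("pics/full.png",np.hstack([cv2.resize(a,(400,300)),cv2.resize(b,(400,300))]))
```

```text
top packtop 357 (array([507.9, 310.1]), array([50.3, 53.6]), 84.6) [0.5009 0.3092 0.2188]
(array([0.481, 0.286, 0.205]), array([0.535, 0.337, 0.224]))
post 144 [0.55591781 0.30878431 0.19057148]
base 1167 (array([551.9, 328.7]), array([150.5, 206.4]), 87.0)
unit 3426 (array([502.8,   5.8]), array([265. , 184.8]), 72.0)
rim 20 (array([552.2,  62.1]), array([55.6,  3.5]), 74.6) [0.5525 0.0624 0.0701]
green [263 226  33  18 164] [0.574 0.038 0.014]
green [416 240  24  19 219] [ 0.532 -0.316  0.218]
green [252 262   5  11  20] [0.484 0.117 0.014]
green [258 264  10  11  43] [0.472 0.09  0.014]
green [270 269   6   9  27] [0.464 0.063 0.015]
green [277 271   6  11  36] [0.456 0.04  0.014]
purple top (array([360.1, 527.9]), array([120.5, 362.4]), 74.7)
scene packtop 254 (array([510.2, 310.3]), array([52.3, 57.2]), 89.0) [0.5147 0.3079 0.2187]
(array([0.481, 0.284, 0.205]), array([0.539, 0.336, 0.222]))
post 80 [0.56750234 0.30819484 0.19147584]
base 1062 (array([554.7, 310.3]), array([221.8, 131.2]), 13.1)
unit 4239 (array([503.6,   7.9]), array([264.7, 189.7]), 71.9)
rim 14 (array([513.8,  29.6]), array([ 2.6, 49.4]), 73.0) [0.5182 0.0294 0.0706]
green [117 177  24  22 268] [ 0.55  -0.317  0.213]
purple top (array([400.5, 204.7]), array([559.5, 892.7]), 48.2)
0.7
```

View pics/full.png

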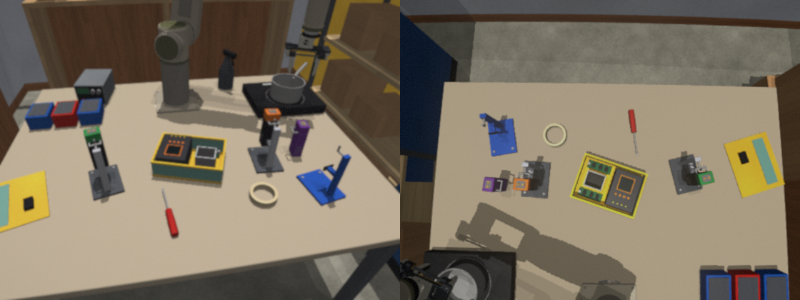

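Run:
```python
from h import *
def rect(P):
    r=cv2.minAreaRect((P[:,:2]*1000).astype(np.float32)); return np.round(r[0],1),np.round(r[1],1),round(r[2],1)
def big(w):
    k,l,st,ct=cv2.connectedComponentsWithStats(w.astype(np.uint8),connectivity=8); return l==1+st[1:,4].argmax()
for n in("top","scene"):
    z=np.load(n+"0.npz"); im,W=z["im"],z["W"]; h=cv2.cvtColor(im,cv2.COLOR_BGR2HSV); H,S,V=[h[...,i].astype(int) for i in range(3)]
    X,Y,Z=W[...,0],W[...,1],W[...,2]
    reg=(abs(X-.5)<.1)&(abs(Y-.3)<.08)
    for lo in(.212,.216):
        t=big(reg&(Z>lo)&(Z<.228)); print(n,"packtop",lo,t.sum(),rect(W[t]),W[t].mean(0).round(4))
        if n=="top":
            print([(round(a,3),(W[t][np.abs(X[t]-a)<.003][:,1].min()).round(4),(W[t][np.abs(X[t]-a)<.003][:,1].max()).round(4)) for a in(.485,.49,.495,.5,.505,.51,.515,.52,.53) if (np.abs(X[t]-a)<.003).any()])
    o=(H<18)&(S>140)&reg&(Z>.18); print("orange",o.sum(),rect(W[o]))
    b=big((abs(X-.53)<.13)&(abs(Y-.29)<.12)&(Z>.004)&(Z<.017)&(S<60)&(V<110)); print("base",b.sum(),rect(W[b]))
    p=(abs(X-.55)<.06)&(abs(Y-.3)<.05)&(Z>.186)&(Z<.197)&(V>140)&(S<50); print("posttop",p.sum(),rect(W[p]))
    d=np.hypot(X-.522,Y-.064)
    ring=(d<.065)&(Z>.064)&(Z<.074)&(S<90)&(V>110); print("rim",ring.sum(),rect(W[ring]),)
    pp=(abs(X-.5)<.1)&(abs(Y-.43)<.06)&(Z>.14)&(Z<.17); print("purple",pp.sum(),rect(W[pp]))
```

```text
top packtop 0.212 340 (array([501.2, 311.3]), array([49.9, 40.1]), 86.3) [0.5011 0.3104 0.2189]
[(0.485, np.float64(0.2876), np.float64(0.3372)), (0.49, np.float64(0.2878), np.float64(0.3372)), (0.495, np.float64(0.2868), np.float64(0.335)), (0.5, np.float64(0.2865), np.float64(0.3354)), (0.505, np.float64(0.2865), np.float64(0.3354)), (0.51, np.float64(0.2865), np.float64(0.3351)), (0.515, np.float64(0.2856), np.float64(0.3336)), (0.52, np.float64(0.2869), np.float64(0.3336))]
top packtop 0.216 325 (array([501.2, 311.5]), array([49.7, 40. ]), 86.7) [0.5012 0.3108 0.2191]
[(0.485, np.float64(0.2876), np.float64(0.3372)), (0.49, np.float64(0.2878), np.float64(0.3372)), (0.495, np.float64(0.2879), np.float64(0.335)), (0.5, np.float64(0.2885), np.float64(0.3354)), (0.505, np.float64(0.2865), np.float64(0.3354)), (0.51, np.float64(0.2865), np.float64(0.3351)), (0.515, np.float64(0.286), np.float64(0.3336)), (0.52, np.float64(0.2869), np.float64(0.3336))]
orange 214 (array([501.4, 311.3]), array([50.2, 39.4]), 87.0)
base 1069 (array([523.3, 308.2]), array([107. , 148.7]), 86.0)
posttop 68 (array([558.2, 307.4]), array([35.8, 40.8]), 83.0)
rim 156 (array([521.8,  63.7]), array([75.6, 63.9]), 72.2)
purple 308 (array([498.1, 451.3]), array([39.7, 52. ]), 83.3)
scene packtop 0.212 203 (array([503. , 310.5]), array([52.3, 42.8]), 88.9) [0.5079 0.3084 0.2188]
scene packtop 0.216 172 (array([502.9, 310.5]), array([52.4, 42.6]), 87.8) [0.506  0.309  0.2196]
orange 279 (array([503.8, 310.5]), array([52.4, 43.3]), 87.7)
base 1026 (array([524.8, 309.3]), array([106.3, 156.6]), 86.8)
posttop 34 (array([569.4, 309.8]), array([20. , 25.6]), 65.7)
rim 151 (array([522.5,  65.2]), array([75.8, 67. ]), 71.6)
purple 198 (array([502.5, 452.5]), array([42.4, 51.3]), 81.9)
```

```bash
cat >> h.py <<'E'
def go(p,yaw_deg):
    "delta in tool axes to TCP p, pointing down, tool y at yaw_deg from world x"
    s=robot.read_state(); R=Rn.from_rotvec(s["orientation"])
    a=np.radians(yaw_deg); y=np.array([np.cos(a),np.sin(a),0]); z=np.array([0,0,-1.]); x=np.cross(y,z)
    T=Rn.from_matrix(np.c_[x,y,z])
    print(np.r_[R.inv().apply(np.array(p)-s["tool_pos"]),(R.inv()*T).as_rotvec()].round(4),"t",s["t"],"pos",s["tool_pos"].round(4),"open",round(s["opening"],4),"F",s["force"].round(1))
E
python3 - <<'E'
from h import *
go([.502,.3105,.325],86.5)
E
```

```text
[-0.3661 -0.137  -0.1397  0.     -0.     -0.2867] t 0.7 pos [0.2045 0.5641 0.1854] open 0.0934 F [-0.3 -0.4 -0.7]
```

Request:
arm_command(
  deltas=[
    [[0,0,-0.04,0,0,0],[0,0,-0.08,0,0,0],[0,0,-0.12,0,0,-0.05],[0,0,-0.14,0,0,-0.1],[0,0,-0.14,0,0,-0.15],[0,0,-0.14,0,0,-0.2],[0,0,-0.14,0,0,-0.25],[0,0,-0.14,0,0,-0.288]],
  ],
  fingers=-1,
  squeeze=30,
)

```text
t: 1.37
tool_pos: [0.2045, 0.5642, 0.3256]
orientation: [0.09, 3.14, 0.001]
force: [0.2, -0.2, -1.2]
opening: 0.0928
```

Request:
arm_command(
  deltas=[
    [[-0.025,-0.019,0,0,0,0],[-0.055,-0.041,0,0,0,0],[-0.085,-0.064,0,0,0,0],[-0.115,-0.086,0,0,0,0],[-0.145,-0.109,0,0,0,0],[-0.175,-0.132,0,0,0,0],[-0.205,-0.154,0,0,0,0],[-0.23,-0.173,0,0,0,0]],
  ],
)

```text
t: 2.03
tool_pos: [0.4254, 0.3758, 0.3255]
orientation: [0.095, 3.14, -0.0]
force: [0.6, 0.8, -0.3]
opening: 0.093
```

```bash
python3 -c "
from h import *
go([.502,.3105,.325],86.5)"
```

```text
[-0.0804 -0.0605  0.0005 -0.      0.0006  0.0005] t 2.0333 pos [0.4254 0.3758 0.3255] open 0.093 F [ 0.6  0.8 -0.3]
```

Request:
arm_command(
  deltas=[
    [[-0.02,-0.015,0,0,0,0],[-0.04,-0.03,0,0,0,0],[-0.06,-0.045,0,0,0,0],[-0.075,-0.056,0,0,0,0],[-0.081,-0.061,0,0,0,0],[-0.081,-0.061,0.01,0,0,0],[-0.081,-0.061,0.03,0,0,0],[-0.081,-0.061,0.04,0,0,0]],
  ],
)

```text
t: 2.7
tool_pos: [0.4997, 0.3125, 0.2828]
orientation: [-0.093, -3.138, 0.001]
force: [-0.7, -0.2, -1.3]
opening: 0.093
```

```bash
python3 -c "
from h import *
go([.502,.3105,.161],86.5)"
```

```text
[-0.0026 -0.0017  0.1218 -0.0006 -0.002   0.0018] t 2.7 pos [0.4997 0.3125 0.2828] open 0.093 F [-0.7 -0.2 -1.3]
```

Request:
arm_command(
  deltas=[
    [[-0.003,-0.002,0.02,0,0,0],[-0.003,-0.002,0.04,0,0,0],[-0.003,-0.002,0.06,0,0,0],[-0.003,-0.002,0.08,0,0,0],[-0.003,-0.002,0.1,0,0,0],[-0.003,-0.002,0.115,0,0,0],[-0.003,-0.002,0.122,0,0,0],[-0.003,-0.002,0.122,0,0,0]],
  ],
)

```text
t: 3.37
tool_pos: [0.5016, 0.3098, 0.1606]
orientation: [-0.092, -3.136, 0.003]
force: [-0.7, -0.6, -0.8]
opening: 0.093
```

Run:
```python
from h import *
go([.502,.3105,.161],86.5)
im,d=robot.read_camera("scene"); a=im[100:260,300:500]
im2,_=robot.read_camera("top"); b=im2[190:310,110:260]
cv2.imwrite("pics/grasp.png",np.hstack([cv2.resize(a,(400,320),interpolation=cv2.INTER_CUBIC),cv2.resize(b,(400,320),interpolation=cv2.INTER_CUBIC)]))
```

```text
[-0.0004  0.0007 -0.0004 -0.002  -0.004   0.0024] t 3.3667 pos [0.5016 0.3098 0.1606] open 0.093 F [-0.7 -0.6 -0.8]
```

View pics/grasp.png

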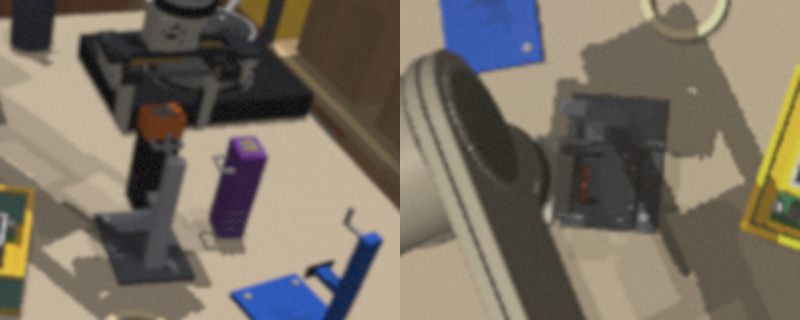

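The fingers straddle the orange cap at (160,120) in the left crop, with nothing touched. I'll close now.

Request:
arm_command(
  deltas=[
    [[0,0,0,0,0,0],[0,0,0,0,0,0],[0,0,0,0,0,0],[0,0,0,0,0,0],[0,0,0,0,0,0],[0,0,0,0,0,0],[0,0,0,0,0,0],[0,0,0,0,0,0]],
  ],
  fingers=1,
  squeeze=35,
)

```text
t: 4.13
tool_pos: [0.5038, 0.3098, 0.1635]
orientation: [0.094, 3.14, 0.0]
force: [-0.7, -0.2, 1.4]
opening: 0.0517
```

Request:
arm_command(
  deltas=[
    [[0,0,-0.004,0,0,0],[0,0,-0.01,0,0,0],[0,0,-0.018,0,0,0],[0,0,-0.027,0,0,0],[0,0,-0.036,0,0,0],[0,0,-0.045,0,0,0],[0,0,-0.05,0,0,0],[0,0,-0.05,0,0,0]],
  ],
)

```text
t: 4.8
tool_pos: [0.5047, 0.3103, 0.2158]
orientation: [0.094, 3.137, 0.002]
force: [-0.2, 0.3, -3.6]
opening: 0.0521
```

Request:
arm_command(
  deltas=[
    [[0,0,-0.01,0,0,0],[0,0,-0.02,0,0,0],[0,0,-0.03,0,0,0],[0,0,-0.04,0,0,0],[0,0,-0.045,0,0,0],[0,0,-0.05,0,0,0],[0,0,-0.05,0,0,0],[0,0,-0.05,0,0,0]],
  ],
)

```text
t: 5.47
tool_pos: [0.5039, 0.3098, 0.2635]
orientation: [0.094, 3.14, 0.0]
force: [-0.4, -0.1, -4.3]
opening: 0.0517
```

Run:
```python
from h import *
go([.522,.0645,.262],72)
im,d=robot.read_camera("scene"); a=im[60:260,300:500]
cv2.imwrite("pics/lift.png",cv2.resize(a,(600,600),interpolation=cv2.INTER_CUBIC))
```

```text
[-3.270e-02 -2.438e-01  1.400e-03  2.000e-04  2.000e-04  2.543e-01] t 5.4667 pos [0.5039 0.3098 0.2635] open 0.0517 F [-0.4 -0.1 -4.3]
```

View pics/lift.png

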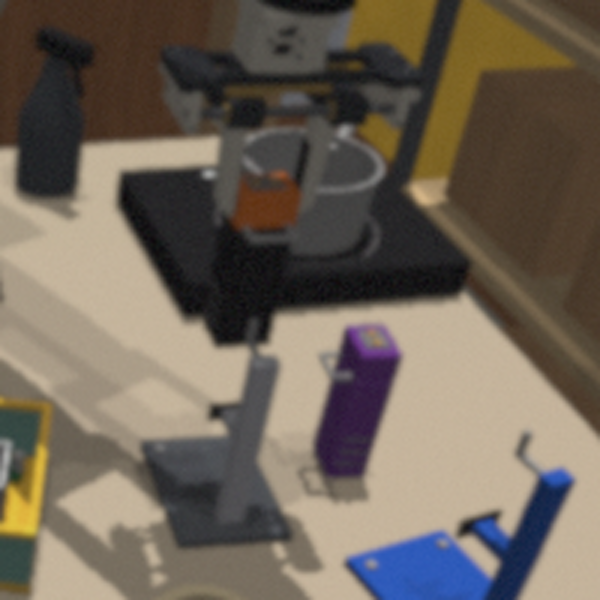

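The pack is held with its underside and ring risen well clear (black body at 245,280, hook tip at 255,345). I'll back off towards -x first, then swing over to the bay.

Request:
arm_command(
  deltas=[
    [[0.012,0,0,0,0,0],[0.03,0,0,0,0,0],[0.04,-0.01,0,0,0,0],[0.04,-0.03,0,0,0,0],[0.04,-0.055,0,0,0,0],[0.04,-0.08,0,0,0,0],[0.035,-0.105,0,0,0,0.03],[0.03,-0.13,0,0,0,0.06]],
  ],
)

```text
t: 6.18
tool_pos: [0.4655, 0.1807, 0.2627]
orientation: [-0.189, -3.135, 0.0]
force: [-0.1, 0.2, -3.4]
opening: 0.0515
```

```bash
python3 -c "
from h import *
go([.522,.0645,.262],72)"
```

```text
[-0.0701 -0.1086  0.0006 -0.0004 -0.0008  0.1938] t 6.1833 pos [0.4655 0.1807 0.2627] open 0.0515 F [-0.1  0.2 -3.4]
```

Request:
arm_command(
  deltas=[
    [[-0.012,-0.02,0,0,0,0.04],[-0.026,-0.042,0,0,0,0.08],[-0.042,-0.066,0,0,0,0.12],[-0.056,-0.087,0,0,0,0.16],[-0.066,-0.102,0,0,0,0.194],[-0.07,-0.109,0,0,0,0.194],[-0.07,-0.109,0,0,0,0.194],[-0.07,-0.109,0,0,0,0.194]],
  ],
)

```text
t: 6.85
tool_pos: [0.5221, 0.0656, 0.2628]
orientation: [-0.49, -3.102, -0.001]
force: [-0.5, -0.5, -3.2]
opening: 0.052
```

Run:
```python
from h import *
go([.522,.0645,.262],72)
def rect(P):
    r=cv2.minAreaRect((P[:,:2]*1000).astype(np.float32)); return np.round(r[0],1),np.round(r[1],1),round(r[2],1)
out=[]
for n in("scene","top"):
    im,d=robot.read_camera(n); W=cloud(n,d); h=cv2.cvtColor(im,cv2.COLOR_BGR2HSV)
    X,Y,Z=W[...,0],W[...,1],W[...,2]
    near=(abs(X-.522)<.07)&(abs(Y-.0645)<.07)
    o=near&(h[...,0]<20)&(h[...,1]>130)&(Z>.27)&(Z<.34); print(n,"cap",o.sum(),o.any() and (rect(W[o]),W[o].min(0).round(3),W[o].max(0).round(3)))
    k=near&(Z>.16)&(Z<.28)&(h[...,2]<60); print("body",k.sum(),k.any() and (rect(W[k]),W[k].min(0).round(3),W[k].max(0).round(3)))
    out.append(cv2.resize(im[80:280,190:390] if n=="scene" else im[180:340,200:360],(400,400),interpolation=cv2.INTER_CUBIC))
cv2.imwrite("pics/over.png",np.hstack(out))
```

```text
[-0.0002 -0.001   0.0008  0.0002 -0.0013  0.0009] t 6.85 pos [0.5221 0.0656 0.2628] open 0.052 F [-0.5 -0.5 -3.2]
scene cap 318 ((array([526.4,  65.4]), array([51. , 32.9]), 73.1), array([0.505, 0.039, 0.284]), array([0.548, 0.091, 0.32 ]))
body 687 ((array([539.6,  61.5]), array([50.2,  8.4]), 73.7), array([0.529, 0.038, 0.173]), array([0.549, 0.086, 0.28 ]))
top cap 0 False
body 0 False
```

View pics/over.png

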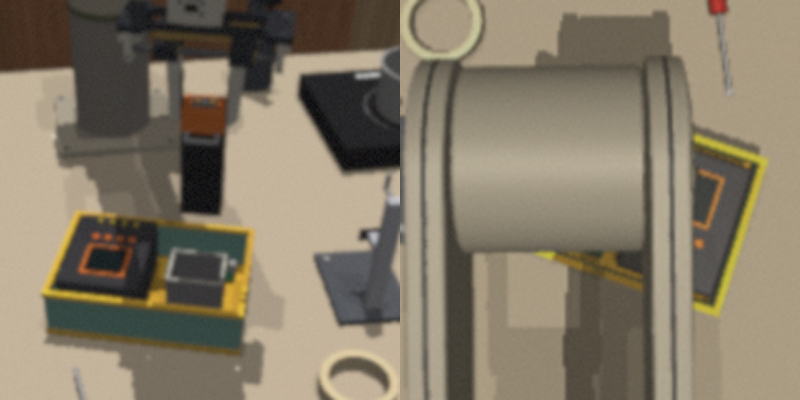

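Run:
```python
from h import *
im,d=robot.read_camera("scene"); W=cloud("scene",d); h=cv2.cvtColor(im,cv2.COLOR_BGR2HSV)
X,Y,Z=W[...,0],W[...,1],W[...,2]
k=(abs(X-.522)<.07)&(abs(Y-.0645)<.07)&(Z>.175)&(Z<.28)&(h[...,2]<60); P=W[k]
n=np.array([.951,-.309]); t=np.array([.309,.951]); a=P[:,:2]@n-.4768; b=P[:,:2]@t-.2235
for lo in np.arange(.17,.28,.02):
    m=(P[:,2]>lo)&(P[:,2]<lo+.02); print(round(lo,2),m.sum(),"back-20mm",(np.median(a[m])-.02).round(4),"edges",b[m].min().round(4),b[m].max().round(4))
```

```text
0.17 89 back-20mm -0.003 edges -0.0192 0.0262
0.19 121 back-20mm -0.0034 edges -0.0173 0.0279
0.21 131 back-20mm -0.0034 edges -0.0178 0.027
0.23 142 back-20mm -0.0034 edges -0.0206 0.0262
0.25 142 back-20mm -0.003 edges -0.021 0.0271
0.27 39 back-20mm -0.0033 edges -0.021 0.0268
```

Request:
arm_command(
  deltas=[
    [[-0.002,-0.001,0.015,0,0,0],[-0.002,-0.001,0.03,0,0,0],[-0.002,-0.001,0.045,0,0,0],[-0.002,-0.001,0.06,0,0,0],[-0.002,-0.001,0.075,0,0,0],[-0.002,-0.001,0.085,0,0,0],[-0.002,-0.001,0.092,0,0,0],[-0.002,-0.001,0.092,0,0,0]],
  ],
)

```text
t: 7.67
tool_pos: [0.523, 0.0642, 0.1697]
orientation: [-0.489, -3.101, 0.001]
force: [0.5, -0.2, -3.5]
opening: 0.0514
```

Run:
```python
from h import *
go([.524,.0635,.1],72)
im,d=robot.read_camera("scene")
cv2.imwrite("pics/rim.png",cv2.resize(im[140:280,200:340],(600,600),interpolation=cv2.INTER_CUBIC))
```

```text
[-0.0013 -0.0003  0.0697 -0.0008 -0.0024  0.0014] t 7.6667 pos [0.523  0.0642 0.1697] open 0.0514 F [ 0.5 -0.2 -3.5]
```

View pics/rim.png

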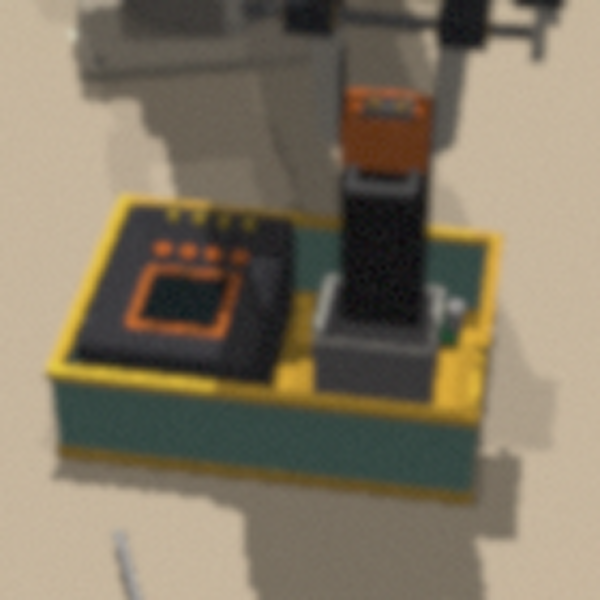

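Pack hangs just above the rim, upright, slightly right (+y) of centre (pack bottom 347–425, front rim 320–437). I'll shift it 2 mm left and lower it in.

Request:
arm_command(
  deltas=[
    [[0,-0.002,0,0,0,0],[0,-0.002,0.008,0,0,0],[0,-0.002,0.016,0,0,0],[0,-0.002,0.024,0,0,0],[0,-0.002,0.032,0,0,0],[0,-0.002,0.04,0,0,0],[0,-0.002,0.048,0,0,0],[0,-0.002,0.05,0,0,0]],
  ],
)

```text
t: 8.38
tool_pos: [0.5223, 0.0617, 0.1191]
orientation: [-0.49, -3.1, 0.001]
force: [0.2, -0.1, -4.7]
opening: 0.0518
```

Request:
arm_command(
  deltas=[
    [[0,0,0.003,0,0,0],[0,0,0.006,0,0,0],[0,0,0.009,0,0,0],[0,0,0.012,0,0,0],[0,0,0.014,0,0,0],[0,0,0.016,0,0,0],[0,0,0.016,0,0,0],[0,0,0.016,0,0,0]],
  ],
)

```text
t: 9.05
tool_pos: [0.5235, 0.0617, 0.1053]
orientation: [-0.491, -3.103, 0.0]
force: [0.4, 1.1, -3.0]
opening: 0.0518
```

Request:
arm_command(
  deltas=[
    [[0,0,0.001,0,0,0],[0,0,0.002,0,0,0],[0,0,0.003,0,0,0],[0,0,0.004,0,0,0],[0,0,0.005,0,0,0],[0,0,0.005,0,0,0],[0,0,0.005,0,0,0],[0,0,0.005,0,0,0]],
  ],
)

```text
t: 9.72
tool_pos: [0.5244, 0.0615, 0.1021]
orientation: [0.491, 3.101, -0.0]
force: [-2.9, -0.5, 7.3]
opening: 0.0514
```

Request:
arm_command(
  deltas=[
    [[0,0,0.0005,0,0,0],[0,0,0.001,0,0,0],[0,0,0.001,0,0,0],[0,0,0.001,0,0,0],[0,0,0.001,0,0,0],[0,0,0.001,0,0,0],[0,0,0.001,0,0,0],[0,0,0.001,0,0,0]],
  ],
)

```text
t: 10.38
tool_pos: [0.525, 0.0615, 0.1021]
orientation: [0.49, 3.1, 0.0]
force: [-3.8, -0.9, 12.2]
opening: 0.0518
```

Run:
```python
from h import *
go([.522,.0645,.1],72)
im,d=robot.read_camera("scene"); W=cloud("scene",d); h=cv2.cvtColor(im,cv2.COLOR_BGR2HSV)
X,Y,Z=W[...,0],W[...,1],W[...,2]
P=W[(abs(X-.522)<.06)&(abs(Y-.0645)<.06)&(Z>.1)&(Z<.2)&(h[...,0]<20)&(h[...,1]>130)]
print("orange z",np.percentile(P[:,2],[1,50,90,99]).round(4))
k=(abs(X-.522)<.06)&(abs(Y-.0645)<.06)&(Z>.078)&(Z<.125)&(h[...,2]<60); P=W[k]
a=P[:,:2]@[.951,-.309]-.4768; b=P[:,:2]@[.309,.951]-.2235
print("n off",(np.median(a)-.02).round(4),"edges",np.percentile(b,[1,99]).round(4))
```

```text
[0.0037 0.0019 0.002  0.0006 0.0033 0.0005] t 10.3833 pos [0.525  0.0615 0.1021] open 0.0518 F [-3.8 -0.9 12.2]
orange z [0.1246 0.1494 0.158  0.1602]
n off 0.0001 edges [-0.072   0.0254]
```

The cap's top is at 0.158–0.160 m, as expected for a seated pack, and the pack is pressing on the floor with about 12 N. Releasing now.

Request:
arm_command(
  deltas=[
    [[0,0,-0.001,0,0,0],[0,0,-0.001,0,0,0],[0,0,-0.001,0,0,0],[0,0,-0.001,0,0,0],[0,0,-0.001,0,0,0],[0,0,-0.001,0,0,0],[0,0,-0.001,0,0,0],[0,0,-0.001,0,0,0]],
  ],
  fingers=-0.7,
)

```text
t: 11.1
tool_pos: [0.5235, 0.0617, 0.1002]
orientation: [-0.491, -3.103, 0.0]
force: [0.1, -0.5, -0.1]
opening: 0.0792
```

Request:
arm_command(
  deltas=[
    [[0,0,-0.005,0,0,0],[0,0,-0.015,0,0,0],[0,0,-0.03,0,0,0],[0,0,-0.05,0,0,0],[0,0,-0.075,0,0,0],[0,0,-0.1,0,0,0],[0,0,-0.125,0,0,0],[0,0,-0.14,0,0,0]],
  ],
)

```text
t: 11.77
tool_pos: [0.5247, 0.0618, 0.2449]
orientation: [0.49, 3.099, 0.001]
force: [-0.3, -0.5, -0.5]
opening: 0.0793
```

Run:
```python
from h import *
go([.522,.0645,.26],72)
im,d=robot.read_camera("scene"); W=cloud("scene",d); h=cv2.cvtColor(im,cv2.COLOR_BGR2HSV)
X,Y,Z=W[...,0],W[...,1],W[...,2]
near=(abs(X-.522)<.06)&(abs(Y-.0645)<.06)
P=W[near&(Z>.1)&(Z<.2)&(h[...,0]<20)&(h[...,1]>130)]
print("orange z",np.percentile(P[:,2],[1,50,90,99]).round(4))
T=W[near&(Z>.152)&(Z<.17)]; r=cv2.minAreaRect((T[:,:2]*1000).astype(np.float32)); print("top",len(T),r, np.median(T[:,2]))
m=(h[...,0]>40)&(h[...,0]<85)&(h[...,1]>80)&(Z>.18); print("green",np.median(W[m],0))
cv2.imwrite("pics/end.png",cv2.resize(im[110:340,90:410],(800,575)))
```

```text
[ 0.0033  0.0018 -0.0151  0.0015  0.0044  0.0004] t 11.7667 pos [0.5247 0.0618 0.2449] open 0.0793 F [-0.3 -0.5 -0.5]
orange z [0.1257 0.1485 0.1579 0.1597]
top 208 ((525.0087280273438, 64.79375457763672), (51.60689163208008, 40.63711166381836), 73.50092315673828) 0.15757464362497237
green [ 0.54991183 -0.31768799  0.21247203]
```

View pics/end.png

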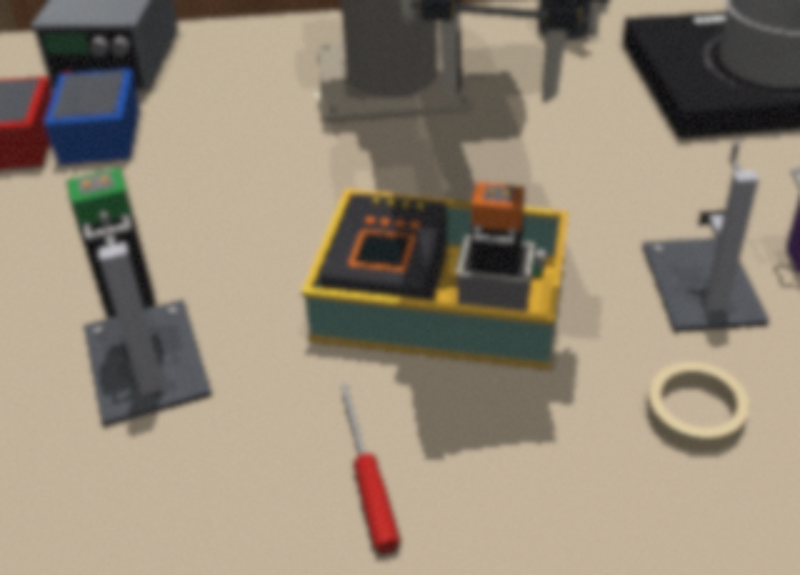

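The pack stands upright in the bay (500,230), its top at z 0.158. The gripper is clear, and the green pack, tape and screwdriver are where they were. Handing in.

```bash
python3 -c "
from plant import robot
print(robot.close_job())"
```

```text
the job is handed in; nothing more can be done
None
```

The orange-capped pack is in the power unit's empty bay, and I handed the job in at about 12 s of the 48 s allowed. I gripped it by its bare sides, lifted it about 100 mm off the hook and backed it away from the post. I then turned it to match the bay, lowered it onto the floor until it pressed with about 12 N, released it and raised the gripper clear.

What the last checks showed:
- **Height:** the pack's top measured 0.158 m, which is what a pack standing on the bay floor should give.
- **Position:** it sits about 3 mm from the bay centre I measured. Just before release, an edge check in the bay's y direction gave an unusable value because other dark pixels got in. The top-face fit after release, which gives the 3 mm, settled it.
- **Upright:** it looks upright in the last picture. I did not measure its tilt again after release, but held over the bay it was vertical within about 1 mm over the roughly 100 mm of its back I could see.
- **Other things:** the green pack measured within 1 mm of its starting position. The tape roll and screwdriver look unmoved in the picture; I did not measure them again.
- **Gripper:** it was clear of everything, with tool force near zero.

The hand-in gave no verdict.

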